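Refill the stock-cube jar through a chute

TASK

Refill the stoneware jar: carry the steel chute level with its three stock cubes in it, rest the underside of its open nose gently on the grey collar in the jar's mouth while still level, then tip it there, keeping it lightly resting on the collar, until all three cubes have slid into the jar and a moment longer. Then lift it off and set the empty chute back down on the worktop, upright. Leave the jar standing where it is and do not disturb the things around.

Things in the scene. Friction and masses are not known exactly. Their poses are not given: they have to be found in the camera images.
- jar: white stoneware jar, loose, 1.6 kg, round, 114 mm across, 105 mm high without the grey collar in its mouth; hollow down to its floor 6 mm up. Origin at the centre of its underside, z up. It slides or tips if shoved sideways by some 5 N; over 16 N between chute and jar is rough
- jar_mouth (a point): centre of the jar's own mouth, on its axis, 105 mm above its underside. The grey collar pushed into it has a flange 74 mm across, 6 mm thick, round hole 52 mm across (the narrow opening). Its flat top lies 7 to 23 mm above this point, different each time and not reported: find it by feel. It stays put under gentle load
- chute: steel chute, loose, 0.13 to 0.21 kg: straight channel 180 mm long, 34 wide, 30 high outside, walls and floor 3 mm, open on top and at the nose, closed at the back with a hanging eye 20 mm long. Origin at the centre of its flat underside, x along it to the open nose, z up. Starts flat on the worktop. Grip across its 34 mm width from above near its middle, firmly (about 50 N)
- chute_nose (a point): middle of the lower edge of the chute's open end, 90 mm along x from the chute's origin. Cubes begin to slide in the chute at 15 to 23 degrees of tilt; 35 degrees empties it
- cube_a: waxed-cardboard stock cube, brown with a paper band on top, 22 x 22 x 15 mm, 12 g, loose in the chute; origin at the centre of its 22 x 22 underside, z up
- cube_b: as cube_a
- cube_c: as cube_a
- pepper_mill: dark wooden pepper mill, 58 mm across, 170 mm high, a bystander; origin at the centre of its underside. Above it wall cabinets hang: their fronts are 0.60 m ahead of the robot, their undersides 0.55 m above the worktop; keep the wrist and elbow clear of them
- white_mug: white mug with handle, 80 mm across, 88 mm high, a bystander; origin at the centre of its underside
- spice_jar: small glass spice jar with a pale cap, 44 mm across, 109 mm high, a bystander; origin at the centre of its underside

How it is judged:
On the way, in this order (a step that is already met when the one before it is completed fails the run):
1. the chute's nose rests on the jar's collar (more than 0.2 N, nose within 24 mm of the jar's axis), the chute still near level (under 12 degrees) with all three cubes in it (contact force between chute and jar above 0.2 N and horizontal distance between chute_nose and jar_mouth below 0.024 m and angle between chute's own z axis and vertical below 0.21 rad and z of cube_a in the frame of chute between 0 and 0.03 m and x of each of cube_a, cube_b, cube_c in the frame of chute below 0.085 m and z of cube_b in the frame of chute between 0 and 0.03 m and z of cube_c in the frame of chute between 0 and 0.03 m), for 0.3 s.
2. all three cubes are inside the jar while the chute, tipped by more than 15 degrees, still rests on the collar with its nose in the mouth (z of each of cube_a, cube_b, cube_c in the frame of jar_mouth below -0.015 m and horizontal distance between each of cube_a, cube_b, cube_c and jar_mouth below 0.055 m and contact force between chute and jar above 0.2 N and horizontal distance between chute_nose and jar_mouth below 0.03 m and angle between chute's own z axis and vertical above 0.26 rad), for 0.3 s.
At the end, for the whole second after the job is handed in: all three cubes lie at rest inside the jar, at least 15 mm below its own mouth; the empty chute lies upright on the worktop (within 10 mm of its height, under 6 degrees of tilt), at rest, clear of the jar; the jar stands upright within 30 mm of where it was (z of each of cube_a, cube_b, cube_c in the frame of jar_mouth below -0.015 m and horizontal distance between each of cube_a, cube_b, cube_c and jar_mouth below 0.055 m and linear speed of each of cube_a, cube_b, cube_c, chute below 0.03 m/s and angle between chute's own z axis and vertical below 0.1 rad and height (world z) of chute between -0.01 and 0.01 m and contact force between chute and jar below 0.1 N and angle between jar's own z axis and vertical below 0.06 rad and distance of jar from where it was at the start of the episode below 0.03 m); the robot touches nothing.
It fails at once if the chute presses or knocks the jar with more than 16 N (contact force between chute and jar above 16 N).
It fails at once if the jar is tipped by more than 10 degrees or moved more than 30 mm (angle between jar's own z axis and vertical above 0.175 rad or distance of jar from where it was at the start of the episode above 0.03 m).
It fails at once if the robot itself pushes on the jar (more than 3 N) (contact force between the arm and jar above 3 N).
It fails at once if a bystander is moved more than 20 mm (distance of any of pepper_mill, white_mug, spice_jar from where it was at the start of the episode above 0.02 m).
It also fails if it takes over 72 s, if anything falls off the work surface, if the arm or the gripper's body presses on something with over 40 N, if the wrist force passes 120 N, or if a joint passes its speed limit or range.

ROBOT

A 6-joint arm with a two-finger parallel gripper is mounted at the origin on a cart in front of the work surface, level with it; the furniture and walls round the work are solid. World frame = base frame: x ahead of the robot, y to its left, z up, the work surface at z = 0. Lengths are in m, angles in rad, forces in N, time in s.
With the tool pointing down it reaches from about 0.375 to 0.975 m from the base axis. Payload 3.8 kg.
Tool frame: the origin (TCP) lies midway between the tips of the shut fingers; the grasp point (between the pads) lies 19 mm behind it; z points along the fingers, y is the direction in which the jaws open and shut (so a half turn about z gives the same grasp; the last joint's range is limited). The gripper opens to 85 mm and grips with 20 to 120 N. Pads are 22 mm wide; open, the fingers measure 114 mm over their backs; the gripper's body (76 mm by 85 mm) begins 54 mm behind the grasp point. The pads swing forward as they close: fully open they stand 13 mm farther back than shut.
Start: joints at [-1.377, 0.264, 1.604, -0, 1.274, -0.037], TCP at [0.154, -0.657, 0.231] pointing down, gripper open.
Joint ranges: [-2.63, 2.63], [-0.94, 2.18], [0.31, 2.57], [-1.31, 4.45], [0, 2.66], [-2.55, 2.55]. Speed limits (rad/s): [2.57, 2.57, 3.14, 3.14, 3.14, 3.14].

INTERFACE

Orientations are given as a rotation vector (axis times angle).
In Python, from workcell import bot gives the robot as it stands.
- The arm moves only by the tool drive_tool, never from a script. Its argument "deltas" is a list of rows, each an object with "hand": the opening, from 0 (shut) to 1 (fully open); "offset": the shift along the world's x, y, z in cm, a list of three; "angular": the turn, a rotation vector about the world's x, y, z in degrees, a list of three. A call has 1 to 8 rows; each row is the pose to reach, as a shift and turn from the pose commanded when the call began; what a row does not reach only later rows make up. A row lasts 1/8 s, in which the tool goes at most 62.5 mm and 10.7 degrees, less where a joint would pass 70% of its speed; a pose out of reach is approached as far as the arm can. A call with a gripper value outside its range is refused whole. The fingers move at their own pace and stop on an object; "force" is the grip in N (left out, the last holds). Time passes only in rows, so rows that repeat a pose let the fingers close. It gives the time, the measured TCP pose, the force and the opening at its end, in the units of the state.
- bot.read_state(): the state, without advancing time (a new reading comes with each control period).
- bot.read_camera(name): name is "side" or "top" or "wrist"; returns a dict with "frame" (384x512x3 uint8, blue, green, red), "mtx" (3x3 intrinsics, pixels), "k1" (the pictures are not rectified: a ray, as slopes to the right and down, at radius r is drawn at 1 + k1 r^2 times it, then the intrinsics apply), "R" (3x3) and "t" (3): a world point X has camera coordinates R X + t. Camera axes: x right, y down, z forward; pixel columns grow to the right and rows downward; lengths in m; the calibration is good to about 2 mm. A picture is of the moment at which its call begins. There is no depth.
- bot.finish_job(): hands the job in, once; it reports no verdict.
The state is a dict: "time": time; "q": joint angles; "joint_vel": joint speeds; "joint_torque": joint torques, N m; "tool_pos": TCP position; "tcp_rot": TCP orientation; "wrist_force": force on the tool from outside, world axes, zero at the start; "torque": the same for the moment, N m; "width": opening from 0.0 (shut) to 1.0 (fully open).
Only numpy, scipy, OpenCV 4.12 (cv2) and the standard library are available. Lean on these libraries where they do the work, as an engineer would, in place of code of your own. Each camera call takes 0.05 s, during which the arm holds its last target. There are 200 camera calls.

## Working session

There is one attempt and no reset: what is moved stays moved. The work goes in short steps, Python scripts to look and compute and a tool call to move; the robot and the scene stay as the last step left them, time stands still between calls to the robot, and variables do not carry over. Pictures are saved under pics/ and viewed, about 8 in all and at most 12, crops included, and the job is handed in when it is done.

Besides the shell and the picture viewer there is one more tool, called after "Call:" as name(argument=value, ...), one argument or row to a line, values as JSON. drive_tool: Moves the arm, as the interface text tells. Its arguments: {"type":"object","properties":{"deltas":{"type":"array"},"force":{"type":"number"}},"required":["deltas"]}

```bash
mkdir -p pics
cat > h.py <<'E'
import numpy as np, cv2
from workcell import bot
def cam(n,save=None):
    c=bot.read_camera(n)
    if save: cv2.imwrite('pics/'+save,c['frame'])
    return {k:(np.array(v) if k!='k1' else v) for k,v in c.items()}
def ray(c,u,v):
    d=np.array([c['k1'],0,0,0,0],float)
    p=cv2.undistortPoints(np.array([[[u,v]]],float),c['mtx'],d)[0,0]
    R=c['R'];return -R.T@c['t'], R.T@np.array([p[0],p[1],1])
def onz(c,u,v,z):
    o,d=ray(c,u,v);return o+d*(z-o[2])/d[2]
def proj(c,X):
    d=np.array([c['k1'],0,0,0,0],float)
    return cv2.projectPoints(np.array(X,float).reshape(-1,3),cv2.Rodrigues(c['R'])[0],c['t'],c['mtx'],d)[0][:,0]
E
python3 - <<'E'
from h import *
import pickle
cs={n:cam(n,n+'0.png') for n in('top','side','wrist')}
pickle.dump(cs,open('c0.pkl','wb'))
for n,c in cs.items(): print(n,-c['R'].T@c['t'],c['R'][2],c['k1'],c['mtx'][0,0])
print(bot.read_state())
E
```

```text
top [0.33012884 0.02153636 0.92637907] [ 0.22489689 -0.02502078 -0.97406127] -0.017948622395478352 400.4369256678372
side [ 0.26227749 -0.91031744  0.53291962] [ 0.26272733  0.86624121 -0.42497118] -0.14005358991109904 449.1476521973233
wrist [ 0.22389556 -0.63885797  0.37355368] [-0.2762837  -0.06351848 -0.95897483] -0.0808866321868223 326.9405097057981
{'time': 0.15, 'q': array([-1.37691431e+00,  2.64581661e-01,  1.60509341e+00,  1.27316641e-05,
        1.27369589e+00, -3.69129616e-02]), 'joint_vel': array([ 4.33722005e-05, -2.50994397e-03, -4.12755290e-03, -9.40824391e-05,
        2.70288195e-04,  4.03441778e-04]), 'joint_torque': array([ 2.38425391e-04, -5.15905166e+01, -3.67960310e+01, -9.52410119e-05,
        7.99959147e-03,  1.61199438e-05]), 'tool_pos': array([ 0.15428906, -0.65653327,  0.2302291 ]), 'tcp_rot': array([-3.11893690e+00, -3.61517762e-01,  1.99838757e-04]), 'wrist_force': array([ 0.16553439, -0.75499465, -0.89992732]), 'torque': array([ 0.00869581,  0.06718025, -0.0165948 ]), 'width': 0.9963113584411181}
```

View pics/top0.png

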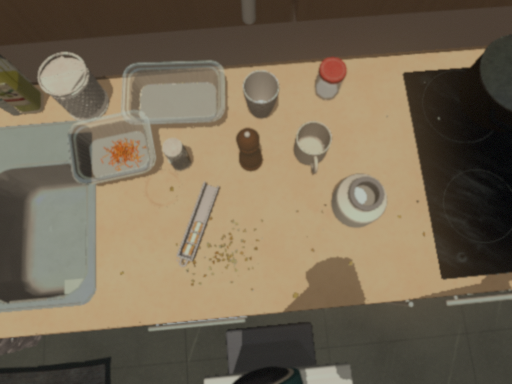

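View pics/side0.png

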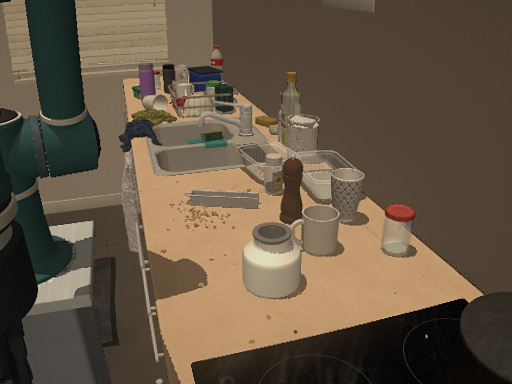

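Run:
```python
import cv2,numpy as np
t=cv2.imread('pics/top0.png');s=cv2.imread('pics/side0.png')
a=cv2.resize(t[175:270,170:250],None,fx=5,fy=5,interpolation=cv2.INTER_CUBIC)
b=cv2.resize(t[165:235,325:395],None,fx=5,fy=5,interpolation=cv2.INTER_CUBIC)
b=np.vstack([b,np.zeros((a.shape[0]-b.shape[0],b.shape[1],3),np.uint8)])
cv2.imwrite('pics/crop0.png',np.hstack([a,b]))
a=cv2.resize(s[180:300,180:310],None,fx=4.6,fy=4.6,interpolation=cv2.INTER_CUBIC);cv2.imwrite('pics/crop1.png',a)
```

```text
(no output)
```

View pics/crop0.png

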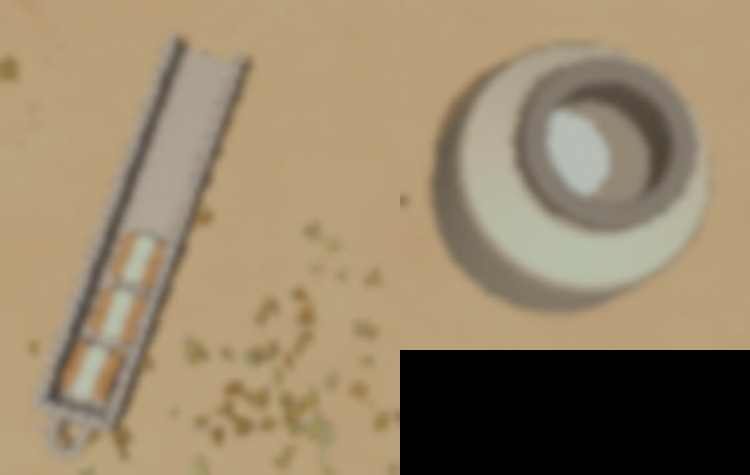

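View pics/crop1.png

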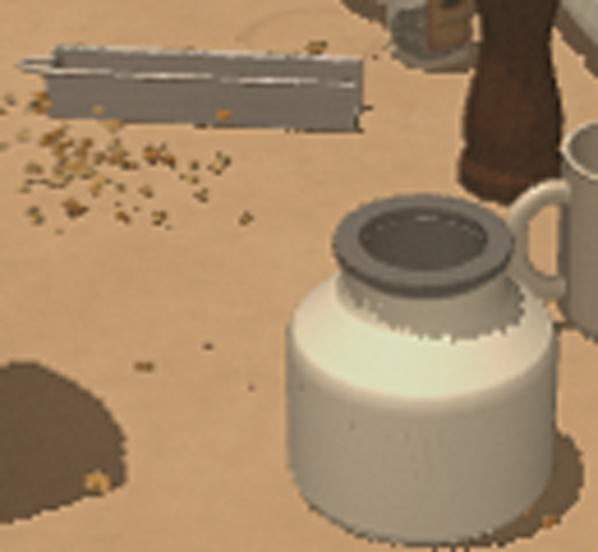

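Run:
```python
from h import *
import pickle
from scipy.optimize import least_squares
cs=pickle.load(open('c0.pkl','rb'));T,S=cs['top'],cs['side']
o1,d1=ray(T,366.4,193.6);o2,d2=ray(S,272.2,232.5)
A=np.c_[d1,-d2];k=np.linalg.lstsq(A,o2-o1,rcond=None)[0]
print('collar',o1+d1*k[0],o2+d2*k[1])
# chute fit: pose x,y,yaw from corners in top view, check side
px=np.array([[205,182.4],[220,187.4],[178.4,255.6],[192.4,260]])
L=np.array([[.09,.017,.03],[.09,-.017,.03],[-.09,.017,.03],[-.09,-.017,.03]])
def W(p,L): c,s=np.cos(p[2]),np.sin(p[2]);return np.c_[p[0]+c*L[:,0]-s*L[:,1],p[1]+s*L[:,0]+c*L[:,1],L[:,2]]
r=least_squares(lambda p:(proj(T,W(p,L))-px).ravel(),[.4,.15,-.0]);print('top',r.x,r.fun)
# side: right wall outer: nose top (360,60),nose bottom(358,130), back bottom(50,122); far nose top
ps=np.array([[360,60],[358,130],[48,122]])/4.6+180
Ls=np.array([[.09,-.017,.03],[.09,-.017,0],[-.09,-.017,0]])
print('sidepred',proj(S,W(r.x,Ls)),ps)
r2=least_squares(lambda p:np.r_[(proj(T,W(p,L))-px).ravel(),(proj(S,W(p,Ls))-ps).ravel()],r.x);print('both',r2.x,r2.fun.round(1))
for n,u,v in(('mill',250,160),('mug',312,150),('spice',178,160)): print(n,onz(T,u,v,0.0))
print(cv2.Rodrigues(bot.read_state()['tcp_rot'])[0])
```

```text
collar [ 0.49891573 -0.21920909  0.11038083] [ 0.50179708 -0.21974743  0.11113566]
top [ 0.48810269  0.14385354 -0.41251444] [ 0.8673465  -0.67229567 -0.29446236 -1.17213854 -0.45287542  0.59593908
 -0.09625511  1.09518174]
sidepred [[255.77242221 198.43141478]
 [255.81430175 208.77433753]
 [188.76468409 205.32237974]] [[258.26086957 193.04347826]
 [257.82608696 208.26086957]
 [190.43478261 206.52173913]]
both [ 0.49017476  0.14430833 -0.39358543] [-0.1 -1.6 -1.2 -2.4 -0.   0.1  0.4  0.3 -1.6  4.9 -1.1  0.  -1.  -1.1]
mill [0.63025922 0.01699763 0.        ]
mug [ 0.64202606 -0.13580409  0.        ]
spice [0.64614566 0.19069478 0.        ]
[[ 9.73485718e-01  2.28747565e-01 -3.30679512e-04]
 [ 2.28747790e-01 -9.73484153e-01  1.74733139e-03]
 [ 7.77865361e-05 -1.77664436e-03 -9.99998419e-01]]
```

Call:
drive_tool(
  deltas=[
    {"hand": 1, "offset": [2, 4, 0.5], "angular": [0, 0, 8]},
    {"hand": 1, "offset": [5, 9, 1], "angular": [0, 0, 17]},
    {"hand": 1, "offset": [8, 14, 1.5], "angular": [0, 0, 26]},
    {"hand": 1, "offset": [11, 19, 2], "angular": [0, 0, 35]},
    {"hand": 1, "offset": [14, 24, 2], "angular": [0, 0, 44]},
    {"hand": 1, "offset": [16.5, 29, 2], "angular": [0, 0, 53]},
    {"hand": 1, "offset": [19, 33, 2], "angular": [0, 0, 62]},
    {"hand": 1, "offset": [21, 36, 2], "angular": [0, 0, 71]},
  ],
  force=50,
)

```text
time: 1.15
tool_pos: [0.3649, -0.2951, 0.2511]
tcp_rot: [-2.324, -2.114, -0.0]
wrist_force: [0.8, 0.3, -0.5]
width: 0.997
```

Call:
drive_tool(
  deltas=[
    {"hand": 1, "offset": [2, 5, 0], "angular": [0, 0, 9]},
    {"hand": 1, "offset": [4, 11, 0], "angular": [0, 0, 18]},
    {"hand": 1, "offset": [6, 17, 0], "angular": [0, 0, 27]},
    {"hand": 1, "offset": [8, 23, 0], "angular": [0, 0, 36]},
    {"hand": 1, "offset": [10, 29, 0], "angular": [0, 0, 45]},
    {"hand": 1, "offset": [11, 35, 0], "angular": [0, 0, 54]},
    {"hand": 1, "offset": [12, 40, -2], "angular": [0, 0, 63]},
    {"hand": 1, "offset": [12.5, 44, -5], "angular": [0, 0, 72]},
  ],
)

```text
time: 2.15
tool_pos: [0.4905, 0.1455, 0.2019]
tcp_rot: [0.636, 3.074, 0.002]
wrist_force: [0.3, -0.5, 0.2]
width: 1.004
```

Call:
drive_tool(
  deltas=[
    {"hand": 1, "offset": [0, 0, 0], "angular": [0, 0, 0]},
    {"hand": 1, "offset": [0, 0, 0], "angular": [0, 0, 0]},
  ],
)

```text
time: 2.4
tool_pos: [0.4892, 0.1426, 0.2013]
tcp_rot: [-0.648, -3.074, 0.001]
wrist_force: [0.4, -0.3, -0.6]
width: 1.0
```

Run:
```python
from h import *
import pickle
s=bot.read_state();c=cam('wrist');pickle.dump(c,open('w1.pkl','wb'))
R=cv2.Rodrigues(s['tcp_rot'])[0];print(s['time'],s['q'].round(2),s['tool_pos'],R.round(3),s['wrist_force'])
cv2.imwrite('pics/w1.png',cv2.resize(c['frame'],(768,576),interpolation=cv2.INTER_CUBIC))
```

```text
2.4 [ 0.24 -0.03  1.99 -0.    1.19 -0.92] [0.48923767 0.14259155 0.20126688] [[-0.915  0.404 -0.001]
 [ 0.404  0.915 -0.001]
 [ 0.    -0.001 -1.   ]] [ 0.36609736 -0.34636149 -0.59178842]
```

View pics/w1.png

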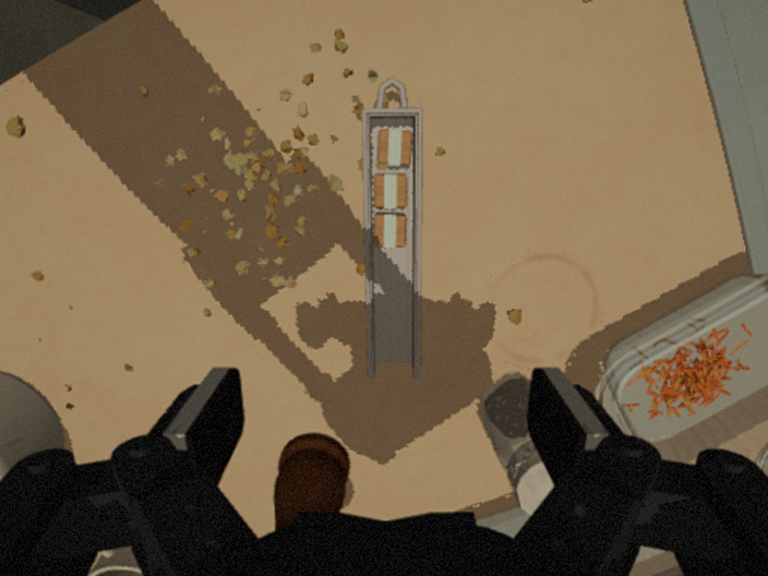

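Run:
```python
from h import *
import pickle
from scipy.optimize import least_squares
c=pickle.load(open('w1.pkl','rb'))
px=np.array([[364,110],[422,109],[369,377],[420,377]])/1.5-.17
L=np.array([[-.09,-.017,.03],[-.09,.017,.03],[.09,-.017,.03],[.09,.017,.03]])
def W(p): k,s=np.cos(p[2]),np.sin(p[2]);return np.c_[p[0]+k*L[:,0]-s*L[:,1],p[1]+s*L[:,0]+k*L[:,1],L[:,2]]
for a in (0,1):
  r=least_squares(lambda p:(proj(c,W(p))-px).ravel(),[.489,.144,-.41]);print(r.x,np.degrees(r.x[2]),r.fun.round(1))
  L[:,1]*=-1
```

```text
[ 0.48926555  0.14953627 -0.40461136] -23.182523131254513 [ 0.8 -0.2 -0.8  0.1  1.   0.2 -1.  -0.1]
[ 0.48973343  0.14933543 -0.40498741] -23.204069396611267 [ 37.9  -0.  -37.8   1.   32.9   0.4 -33.    0.7]
```

Call:
drive_tool(
  deltas=[
    {"hand": 1, "offset": [0, 0.5, -4], "angular": [0, 0, 0.5]},
    {"hand": 1, "offset": [0, 0.5, -9], "angular": [0, 0, 0.5]},
    {"hand": 1, "offset": [0, 0.5, -14], "angular": [0, 0, 0.5]},
    {"hand": 1, "offset": [0, 0.5, -17], "angular": [0, 0, 0.5]},
    {"hand": 1, "offset": [0, 0.5, -18.5], "angular": [0, 0, 0.5]},
    {"hand": 1, "offset": [0, 0.5, -19.5], "angular": [0, 0, 0.5]},
    {"hand": 1, "offset": [0, 0.5, -19.6], "angular": [0, 0, 0.5]},
  ],
)

```text
time: 3.32
tool_pos: [0.4902, 0.1477, 0.0059]
tcp_rot: [0.635, 3.076, 0.001]
wrist_force: [-0.2, 0.5, 0.8]
width: 0.995
```

Call:
drive_tool(
  deltas=[
    {"hand": 0.6, "offset": [0, 0, 0], "angular": [0, 0, 0]},
    {"hand": 0.5, "offset": [0, 0, 0], "angular": [0, 0, 0]},
    {"hand": 0.4, "offset": [0, 0, 0], "angular": [0, 0, 0]},
    {"hand": 0.3, "offset": [0, 0, 0], "angular": [0, 0, 0]},
    {"hand": 0, "offset": [0, 0, 0], "angular": [0, 0, 0]},
    {"hand": 0, "offset": [0, 0, 0], "angular": [0, 0, 0]},
    {"hand": 0, "offset": [0, 0, 0], "angular": [0, 0, 0]},
    {"hand": 0, "offset": [0, 0, 0], "angular": [0, 0, 0]},
  ],
  force=50,
)

```text
time: 4.32
tool_pos: [0.49, 0.1481, 0.0061]
tcp_rot: [0.633, 3.076, 0.001]
wrist_force: [-1.1, -1.2, 5.5]
width: 0.388
```

Call:
drive_tool(
  deltas=[
    {"hand": 0, "offset": [0, 0, 0.3], "angular": [0, 0, 0]},
    {"hand": 0, "offset": [0, 0, 1], "angular": [0, 0, 0]},
    {"hand": 0, "offset": [0, 0, 2.5], "angular": [0, 0, 0]},
    {"hand": 0, "offset": [0, 0, 5], "angular": [0, 0, 0]},
    {"hand": 0, "offset": [0, 0, 8], "angular": [0, 0, 0]},
    {"hand": 0, "offset": [0, 0, 11], "angular": [0, 0, 0]},
    {"hand": 0, "offset": [0, 0, 13.5], "angular": [0, 0, 0]},
    {"hand": 0, "offset": [0, 0, 15.5], "angular": [0, 0, 0]},
  ],
)

```text
time: 5.32
tool_pos: [0.4898, 0.148, 0.1626]
tcp_rot: [0.633, 3.075, 0.001]
wrist_force: [0.0, 0.6, -3.2]
width: 0.388
```

Call:
drive_tool(
  deltas=[
    {"hand": 0, "offset": [-0.1, 0, 0.8], "angular": [0, 0, -1]},
    {"hand": 0, "offset": [-0.5, -0.5, 1.5], "angular": [0, 0, -4]},
    {"hand": 0, "offset": [-1, -1.5, 2], "angular": [0, 0, -9]},
    {"hand": 0, "offset": [-1.5, -3, 2], "angular": [0, 0, -15]},
    {"hand": 0, "offset": [-2, -5, 2], "angular": [0, 0, -21]},
    {"hand": 0, "offset": [-2, -7, 2], "angular": [0, 0, -27]},
    {"hand": 0, "offset": [-2, -9, 2], "angular": [0, 0, -33]},
    {"hand": 0, "offset": [-2, -10.5, 2], "angular": [0, 0, -38]},
  ],
)

```text
time: 6.32
tool_pos: [0.4686, 0.0421, 0.1798]
tcp_rot: [-1.606, -2.699, 0.001]
wrist_force: [0.2, -0.6, -2.7]
width: 0.386
```

Call:
drive_tool(
  deltas=[
    {"hand": 0, "offset": [0, -1, 0], "angular": [0, 0, -4]},
    {"hand": 0, "offset": [0.5, -2.5, 0], "angular": [0, 0, -9]},
    {"hand": 0, "offset": [1, -4.5, 0], "angular": [0, 0, -14]},
    {"hand": 0, "offset": [1.5, -6.5, 0], "angular": [0, 0, -19]},
    {"hand": 0, "offset": [2, -8, 0], "angular": [0, 0, -23]},
    {"hand": 0, "offset": [2.5, -9, 0], "angular": [0, 0, -26]},
    {"hand": 0, "offset": [3, -9.5, 0], "angular": [0, 0, -28]},
    {"hand": 0, "offset": [3, -9.5, 0], "angular": [0, 0, -28.5]},
  ],
)

```text
time: 7.32
tool_pos: [0.4997, -0.0521, 0.1802]
tcp_rot: [-2.218, -2.225, -0.0]
wrist_force: [-0.3, 0.2, -1.5]
width: 0.389
```

Run:
```python
from h import *
import pickle
cs={n:cam(n) for n in('side','top')};pickle.dump(cs,open('c1.pkl','wb'))
s=bot.read_state();R=cv2.Rodrigues(s['tcp_rot'])[0];print(s['time'],s['q'].round(2),s['tool_pos'],R.round(3),s['wrist_force'],s['torque'],s['width'])
a=cv2.resize(cs['side']['frame'][130:300,170:330],None,fx=3,fy=3,interpolation=cv2.INTER_CUBIC)
b=cv2.resize(cs['top']['frame'][120:240,270:400],None,fx=3,fy=3,interpolation=cv2.INTER_CUBIC)
b=np.vstack([b,np.zeros((a.shape[0]-b.shape[0],b.shape[1],3),np.uint8)])[:, :320+70]
cv2.imwrite('pics/c1.png',np.hstack([a[:,:410],b])[:, :800])
```

```text
7.425 [-0.15 -0.03  2.02  0.    1.14 -0.16] [ 0.49926323 -0.05169437  0.18013561] [[-0.004  1.    -0.   ]
 [ 1.     0.004  0.   ]
 [ 0.    -0.    -1.   ]] [-0.17819497  0.48382146 -2.54334552] [-0.02760454  0.00769914  0.034881  ] 0.38558726079170275
```

View pics/c1.png

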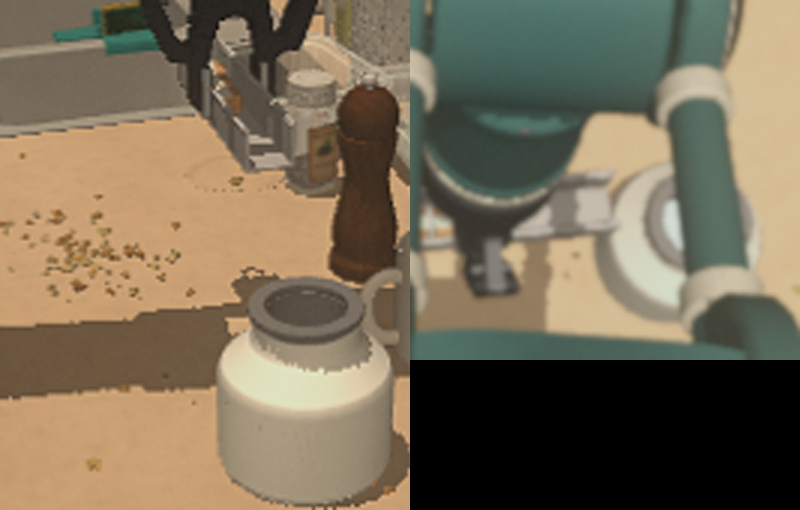

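Run:
```python
from h import *
import pickle
cs=pickle.load(open('c1.pkl','rb'));T,S=cs['top'],cs['side']
p=bot.read_state()['tool_pos']
for dz in(-.006,-.010):
  n=p+[0,-.09,dz]
  print(dz,'side bottom pred',proj(S,[n+[-.017,0,0],n+[.017,0,0]]).round(1).tolist(),'top rim pred',proj(T,[n+[.017,0,.03],n+[-.017,0,.03]]).round(1).tolist())
print('meas side',[253.3,186.7],[266,186],'top',[337,177.3],[337.7,196])
for z in(.111,.115,.119,.123):
  a=np.linspace(0,2*np.pi,73);q=lambda c,r,x,y:proj(c,np.c_[x+r*np.cos(a),y+r*np.sin(a),0*a+z])
  for x,y in((.500,-.2195),(.500,-.215)):
    P=q(S,.026,x,y);Q=q(T,.037,x,y);O=q(S,.037,x,y)
    print(z,x,y,'side hole',P.min(0).round(1),P.max(0).round(1),'side outer',O.min(0).round(1),O.max(0).round(1),'top outer',Q.min(0).round(1),Q.max(0).round(1))
```

```text
-0.006 side bottom pred [[250.3, 186.8], [266.8, 184.7]] top rim pred [[337.2, 176.9], [339.6, 194.6]]
-0.01 side bottom pred [[250.3, 188.6], [266.8, 186.5]] top rim pred [[336.8, 177.5], [339.2, 195.0]]
meas side [253.3, 186.7] [266, 186] top [337, 177.3] [337.7, 196]
0.111 0.5 -0.2195 side hole [257.4 225.9] [285.1 239.8] side outer [251.5 223.1] [291.  242.9] top outer [348.9 176. ] [384.1 210.4]
0.111 0.5 -0.215 side hole [256.7 224.8] [284.3 238.6] side outer [250.8 222.1] [290.2 241.7] top outer [346.8 176.2] [382.  210.6]
0.115 0.5 -0.2195 side hole [257.4 224.1] [285.2 237.9] side outer [251.5 221.3] [291.1 241. ] top outer [349.3 175.5] [384.7 210. ]
0.115 0.5 -0.215 side hole [256.7 223. ] [284.4 236.7] side outer [250.8 220.3] [290.2 239.8] top outer [347.2 175.7] [382.6 210.2]
0.119 0.5 -0.2195 side hole [257.4 222.2] [285.3 236. ] side outer [251.5 219.5] [291.2 239.1] top outer [349.8 175. ] [385.3 209.7]
0.119 0.5 -0.215 side hole [256.7 221.2] [284.4 234.8] side outer [250.8 218.5] [290.3 237.9] top outer [347.6 175.2] [383.2 209.8]
0.123 0.5 -0.2195 side hole [257.4 220.4] [285.3 234.1] side outer [251.4 217.7] [291.2 237.2] top outer [350.2 174.5] [385.9 209.3]
0.123 0.5 -0.215 side hole [256.7 219.3] [284.5 232.9] side outer [250.8 216.6] [290.4 236. ] top outer [348.  174.6] [383.8 209.5]
```

Call:
drive_tool(
  deltas=[
    {"hand": 0, "offset": [0, -0.7, 0], "angular": [0, 0, 0]},
    {"hand": 0, "offset": [0, -2, -0.3], "angular": [0, 0, 0]},
    {"hand": 0, "offset": [0, -3.7, -1], "angular": [0, 0, 0]},
    {"hand": 0, "offset": [0, -5.3, -2], "angular": [0, 0, 0]},
    {"hand": 0, "offset": [0, -6.5, -3], "angular": [0, 0, 0]},
    {"hand": 0, "offset": [0, -7.2, -3.5], "angular": [0, 0, 0]},
    {"hand": 0, "offset": [0, -7.4, -3.5], "angular": [0, 0, 0]},
    {"hand": 0, "offset": [0, -7.4, -3.5], "angular": [0, 0, 0]},
  ],
)

```text
time: 8.43
tool_pos: [0.4996, -0.1261, 0.1455]
tcp_rot: [2.217, 2.225, 0.001]
wrist_force: [-0.5, -0.1, -2.1]
width: 0.386
```

```bash
cat > f.py <<'E'
from h import *
import sys
F=[];M=[]
for i in range(int(sys.argv[1])):
    bot.read_camera('wrist');s=bot.read_state();F.append(s['wrist_force']);M.append(s['torque'])
F=np.array(F);M=np.array(M)
print(round(s['time'],2),s['tool_pos'].round(4),'F',F.mean(0).round(2),F.std(0).round(2),'M',M.mean(0).round(3),M.std(0).round(3))
E
python3 f.py 10
```

```text
8.93 [ 0.4995 -0.126   0.1454] F [ 0.22  0.   -2.24] [0.49 0.46 0.38] M [-0.008 -0.01  -0.008] [0.021 0.019 0.028]
```

Call:
drive_tool(
  deltas=[
    {"hand": 0, "offset": [0, 0, -0.2], "angular": [0, 0, 0]},
    {"hand": 0, "offset": [0, 0, -0.5], "angular": [0, 0, 0]},
    {"hand": 0, "offset": [0, 0, -0.8], "angular": [0, 0, 0]},
    {"hand": 0, "offset": [0, 0, -1.1], "angular": [0, 0, 0]},
    {"hand": 0, "offset": [0, 0, -1.3], "angular": [0, 0, 0]},
    {"hand": 0, "offset": [0, 0, -1.5], "angular": [0, 0, 0]},
  ],
)

```text
time: 9.68
tool_pos: [0.4994, -0.1261, 0.1301]
tcp_rot: [-2.217, -2.226, -0.0]
wrist_force: [0.3, 0.5, -2.5]
width: 0.388
```

```bash
python3 f.py 3
python3 - <<'E'
from h import *
c=cam('side')
cv2.imwrite('pics/c2.png',cv2.resize(c['frame'][150:270,190:320],None,fx=5,fy=5,interpolation=cv2.INTER_CUBIC))
E
```

```text
9.82 [ 0.4993 -0.1261  0.1301] F [-0.18  0.4  -2.37] [0.34 0.26 0.32] M [-0.014 -0.027 -0.004] [0.024 0.011 0.029]
```

View pics/c2.png

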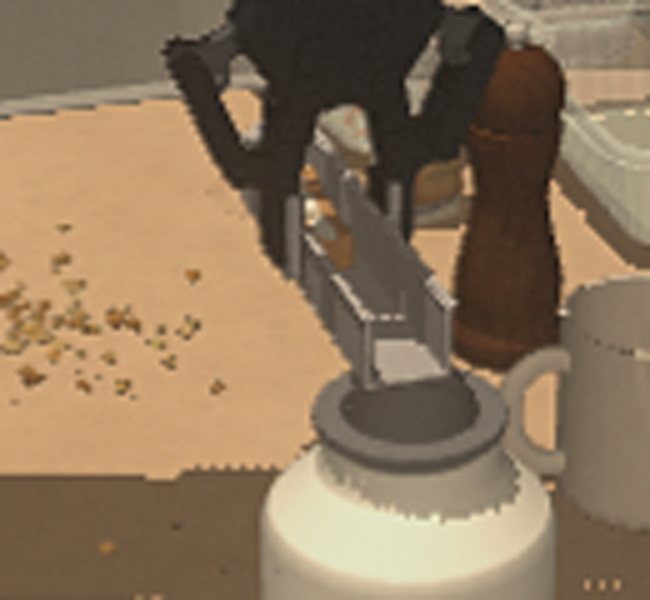

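Call:
drive_tool(
  deltas=[
    {"hand": 0, "offset": [0, 0, -0.1], "angular": [0, 0, 0]},
    {"hand": 0, "offset": [0, 0, -0.2], "angular": [0, 0, 0]},
    {"hand": 0, "offset": [0, 0, -0.3], "angular": [0, 0, 0]},
    {"hand": 0, "offset": [0, 0, -0.4], "angular": [0, 0, 0]},
  ],
)

```text
time: 10.38
tool_pos: [0.4994, -0.1261, 0.1262]
tcp_rot: [-2.217, -2.226, 0.0]
wrist_force: [-0.4, 0.0, -2.2]
width: 0.392
```

```bash
python3 f.py 4
```

```text
10.57 [ 0.4994 -0.1261  0.1262] F [ 0.28  0.01 -2.5 ] [0.53 0.32 0.12] M [-0.015 -0.002  0.02 ] [0.029 0.025 0.033]
```

Call:
drive_tool(
  deltas=[
    {"hand": 0, "offset": [0, 0, -0.1], "angular": [0, 0, 0]},
    {"hand": 0, "offset": [0, 0, -0.2], "angular": [0, 0, 0]},
  ],
)

```text
time: 10.82
tool_pos: [0.4994, -0.1261, 0.1243]
tcp_rot: [2.217, 2.226, 0.0]
wrist_force: [-0.1, -0.4, -2.4]
width: 0.389
```

```bash
python3 f.py 3
```

```text
10.97 [ 0.4993 -0.1261  0.1242] F [-0.03  0.05 -2.68] [0.21 0.09 0.1 ] M [-0.021  0.001 -0.009] [0.011 0.047 0.01 ]
```

Call:
drive_tool(
  deltas=[
    {"hand": 0, "offset": [0, 0, -0.1], "angular": [0, 0, 0]},
    {"hand": 0, "offset": [0, 0, -0.1], "angular": [0, 0, 0]},
  ],
)

```text
time: 11.22
tool_pos: [0.4993, -0.1261, 0.1232]
tcp_rot: [-2.217, -2.226, 0.0]
wrist_force: [-0.1, 0.3, -2.7]
width: 0.389
```

```bash
python3 f.py 3
```

```text
11.38 [ 0.4994 -0.1261  0.1233] F [-0.11  0.21 -2.24] [0.26 0.29 0.19] M [-0.008 -0.048  0.018] [0.03  0.008 0.022]
```

Call:
drive_tool(
  deltas=[
    {"hand": 0, "offset": [0, 0, -0.1], "angular": [0, 0, 0]},
    {"hand": 0, "offset": [0, 0, -0.1], "angular": [0, 0, 0]},
  ],
)

```text
time: 11.62
tool_pos: [0.4993, -0.1261, 0.1222]
tcp_rot: [-2.217, -2.226, 0.0]
wrist_force: [-0.2, 0.4, -2.1]
width: 0.39
```

```bash
python3 f.py 3
```

```text
11.78 [ 0.4994 -0.1261  0.1223] F [ 0.04 -0.17 -2.26] [0.38 0.2  0.44] M [ 0.021 -0.015  0.019] [0.012 0.013 0.007]
```

Call:
drive_tool(
  deltas=[
    {"hand": 0, "offset": [0, 0, -0.1], "angular": [0, 0, 0]},
    {"hand": 0, "offset": [0, 0, -0.1], "angular": [0, 0, 0]},
  ],
)

```text
time: 12.02
tool_pos: [0.4996, -0.1261, 0.1216]
tcp_rot: [2.217, 2.226, 0.0]
wrist_force: [-0.6, 1.1, -0.7]
width: 0.387
```

```bash
python3 f.py 3
```

```text
12.18 [ 0.4996 -0.1261  0.1215] F [-0.43  0.39 -0.33] [0.17 0.38 0.19] M [-0.04   0.06  -0.024] [0.015 0.018 0.023]
```

Call:
drive_tool(
  deltas=[
    {"hand": 0, "offset": [0, 0, 0], "angular": [0, 0, 0]},
    {"hand": 0, "offset": [0, 0, 0], "angular": [0, 0, 0]},
    {"hand": 0, "offset": [0, 0, 0], "angular": [0, 0, 0]},
    {"hand": 0, "offset": [0, 0, 0], "angular": [0, 0, 0]},
  ],
)

```text
time: 12.68
tool_pos: [0.4995, -0.1261, 0.1214]
tcp_rot: [2.217, 2.226, 0.0]
wrist_force: [0.3, -0.4, 1.4]
width: 0.387
```

Call:
drive_tool(
  deltas=[
    {"hand": 0, "offset": [0, -0.01, 0.13], "angular": [1, 0, 0]},
    {"hand": 0, "offset": [0, -0.03, 0.26], "angular": [2, 0, 0]},
    {"hand": 0, "offset": [0, -0.05, 0.38], "angular": [3, 0, 0]},
    {"hand": 0, "offset": [0, -0.07, 0.51], "angular": [4, 0, 0]},
  ],
)

```text
time: 13.18
tool_pos: [0.4994, -0.1269, 0.1264]
tcp_rot: [-2.181, -2.189, -0.078]
wrist_force: [0.3, 1.2, -1.0]
width: 0.389
```

```bash
python3 f.py 2
```

```text
13.28 [ 0.4994 -0.1273  0.1263] F [ 0.91  0.72 -1.31] [0.09 0.13 0.05] M [-0.13  -0.068 -0.011] [0.007 0.042 0.015]
```

Call:
drive_tool(
  deltas=[
    {"hand": 0, "offset": [0, -0.05, 0.24], "angular": [2, 0, 0]},
    {"hand": 0, "offset": [0, -0.11, 0.48], "angular": [4, 0, 0]},
    {"hand": 0, "offset": [0, -0.18, 0.73], "angular": [6, 0, 0]},
    {"hand": 0, "offset": [0, -0.26, 0.97], "angular": [8, 0, 0]},
  ],
)

```text
time: 13.78
tool_pos: [0.4993, -0.1294, 0.1361]
tcp_rot: [-2.106, -2.114, -0.224]
wrist_force: [-0.8, -0.2, -0.5]
width: 0.387
```

```bash
python3 f.py 2
```

```text
13.88 [ 0.4994 -0.1302  0.136 ] F [ 0.04 -0.51 -2.12] [0.56 0.99 0.16] M [-0.239 -0.027  0.011] [0.031 0.006 0.001]
```

Call:
drive_tool(
  deltas=[
    {"hand": 0, "offset": [0, -0.08, 0.17], "angular": [2, 0, 0]},
    {"hand": 0, "offset": [0, -0.17, 0.39], "angular": [4, 0, 0]},
    {"hand": 0, "offset": [0, -0.27, 0.61], "angular": [6, 0, 0]},
    {"hand": 0, "offset": [0, -0.38, 0.83], "angular": [8, 0, 0]},
  ],
)

```text
time: 14.38
tool_pos: [0.4996, -0.1333, 0.1448]
tcp_rot: [-2.027, -2.035, -0.362]
wrist_force: [0.2, 0.8, 0.3]
width: 0.389
```

```bash
python3 f.py 2
```

```text
14.47 [ 0.4998 -0.1341  0.1444] F [-0.04 -0.7   0.13] [0.49 0.02 0.37] M [-0.38  -0.055  0.013] [0.048 0.006 0.036]
```

Call:
drive_tool(
  deltas=[
    {"hand": 0, "offset": [0, -0.11, 0.21], "angular": [2, 0, 0]},
    {"hand": 0, "offset": [0, -0.24, 0.42], "angular": [4, 0, 0]},
    {"hand": 0, "offset": [0, -0.37, 0.63], "angular": [6, 0, 0]},
    {"hand": 0, "offset": [0, -0.5, 0.84], "angular": [8, 0, 0]},
  ],
)

```text
time: 14.98
tool_pos: [0.4996, -0.1383, 0.1531]
tcp_rot: [-1.944, -1.951, -0.49]
wrist_force: [0.9, 0.4, 0.9]
width: 0.389
```

```bash
python3 f.py 2
```

```text
15.07 [ 0.4995 -0.139   0.1525] F [ 0.89 -1.34  1.19] [0.01 0.1  0.19] M [-0.513 -0.105  0.008] [0.089 0.006 0.01 ]
```

Call:
drive_tool(
  deltas=[
    {"hand": 0, "offset": [0, -0.14, 0.22], "angular": [2, 0, 0]},
    {"hand": 0, "offset": [0, -0.29, 0.42], "angular": [4, 0, 0]},
    {"hand": 0, "offset": [0, -0.45, 0.61], "angular": [6, 0, 0]},
    {"hand": 0, "offset": [0, -0.61, 0.79], "angular": [8, 0, 0]},
  ],
)

```text
time: 15.58
tool_pos: [0.4995, -0.1443, 0.1609]
tcp_rot: [-1.857, -1.864, -0.609]
wrist_force: [0.5, -0.7, -0.1]
width: 0.388
```

```bash
python3 f.py 3
```

```text
15.72 [ 0.4993 -0.145   0.1602] F [ 1.07 -1.47 -0.01] [0.46 0.33 0.58] M [-0.664 -0.118 -0.022] [0.117 0.02  0.011]
```

Call:
drive_tool(
  deltas=[
    {"hand": 0, "offset": [0, -0.17, 0.16], "angular": [2, 0, 0]},
    {"hand": 0, "offset": [0, -0.34, 0.33], "angular": [4, 0, 0]},
    {"hand": 0, "offset": [0, -0.34, 0.33], "angular": [4, 0, 0]},
    {"hand": 0, "offset": [0, -0.34, 0.33], "angular": [4, 0, 0]},
    {"hand": 0, "offset": [0, -0.34, 0.33], "angular": [4, 0, 0]},
  ],
)

```text
time: 16.35
tool_pos: [0.4994, -0.1479, 0.1638]
tcp_rot: [-1.814, -1.821, -0.662]
wrist_force: [1.3, -3.0, -1.4]
width: 0.387
```

```bash
python3 f.py 3
python3 - <<'E'
from h import *
a=cam('side')['frame'][130:300,190:330];b=cam('wrist')['frame']
a=cv2.resize(a,(410,498),interpolation=cv2.INTER_CUBIC);b=cv2.resize(b,(390,292))
cv2.imwrite('pics/c3.png',np.hstack([a,np.vstack([b,np.zeros((206,390,3),np.uint8)])]))
E
```

```text
16.5 [ 0.4994 -0.1477  0.164 ] F [ 0.36 -2.76 -0.55] [0.24 0.57 0.12] M [-0.969 -0.111 -0.021] [0.021 0.01  0.018]
```

View pics/c3.png

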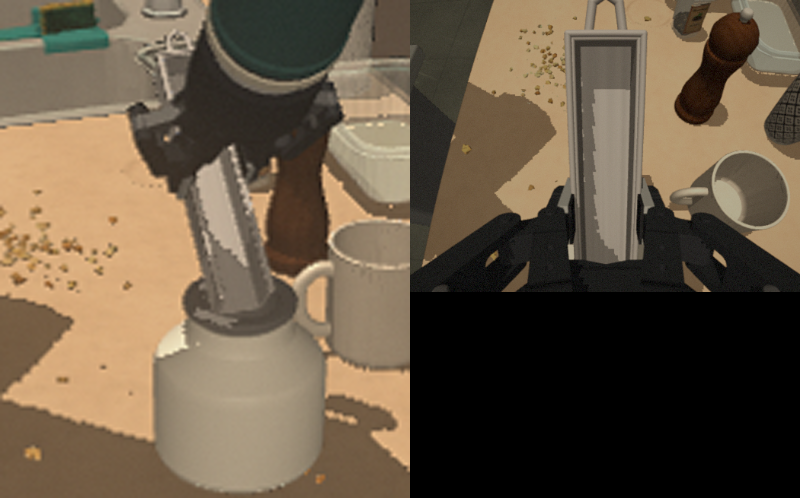

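Call:
drive_tool(
  deltas=[
    {"hand": 0, "offset": [0, 0, 0], "angular": [0, 0, 0]},
    {"hand": 0, "offset": [0, 0, 0], "angular": [0, 0, 0]},
    {"hand": 0, "offset": [0, 0, 0], "angular": [0, 0, 0]},
    {"hand": 0, "offset": [0, 0, 0.3], "angular": [0, 0, 0]},
    {"hand": 0, "offset": [0, 0, 1], "angular": [0, 0, 0]},
    {"hand": 0, "offset": [0, 0, 2.5], "angular": [0, 0, 0]},
    {"hand": 0, "offset": [0, 0.5, 4.5], "angular": [0, 0, 0]},
    {"hand": 0, "offset": [0, 1, 6], "angular": [0, 0, 0]},
  ],
)

```text
time: 17.6
tool_pos: [0.4999, -0.1376, 0.2262]
tcp_rot: [-1.814, -1.822, -0.664]
wrist_force: [0.6, 0.3, -1.7]
width: 0.387
```

Call:
drive_tool(
  deltas=[
    {"hand": 0, "offset": [0, 2, 0], "angular": [-5, 0, 0]},
    {"hand": 0, "offset": [0, 5, 0], "angular": [-10, 0, 0]},
    {"hand": 0, "offset": [0, 8, 0], "angular": [-15, 0, 0]},
    {"hand": 0, "offset": [0, 11, 0], "angular": [-20, 0, 0]},
    {"hand": 0, "offset": [0, 14, -1], "angular": [-26, 0, 0]},
    {"hand": 0, "offset": [0, 16.5, -3], "angular": [-32, 0, 0]},
    {"hand": 0, "offset": [0, 18, -6], "angular": [-37, 0, 0]},
    {"hand": 0, "offset": [0, 18.5, -9], "angular": [-40, 0, 0]},
  ],
)

```text
time: 18.6
tool_pos: [0.4994, 0.0495, 0.1349]
tcp_rot: [2.213, 2.227, 0.002]
wrist_force: [0.3, -0.3, -2.0]
width: 0.391
```

```bash
python3 f.py 4;python3 -c "
from h import *
s=bot.read_state();print(cv2.Rodrigues(s['tcp_rot'])[0].round(3))"
```

```text
18.8 [0.4989 0.0479 0.1345] F [-0.15  0.19 -2.59] [1.35 0.84 1.58] M [-0.009  0.019  0.009] [0.06  0.046 0.019]
[[-0.005  1.    -0.001]
 [ 1.     0.005  0.001]
 [ 0.001 -0.001 -1.   ]]
```

Call:
drive_tool(
  deltas=[
    {"hand": 0, "offset": [0, 0, -2], "angular": [0, 0, 0]},
    {"hand": 0, "offset": [0, 0, -5], "angular": [0, 0, 0]},
    {"hand": 0, "offset": [0, 0, -8], "angular": [0, 0, 0]},
    {"hand": 0, "offset": [0, 0, -10.5], "angular": [0, 0, 0]},
    {"hand": 0, "offset": [0, 0, -11.8], "angular": [0, 0, 0]},
    {"hand": 0, "offset": [0, 0, -12.3], "angular": [0, 0, 0]},
    {"hand": 0, "offset": [0, 0, -12.5], "angular": [0, 0, 0]},
    {"hand": 0, "offset": [0, 0, -12.6], "angular": [0, 0, 0]},
  ],
)

```text
time: 19.8
tool_pos: [0.5004, 0.0473, 0.0089]
tcp_rot: [2.216, 2.225, 0.002]
wrist_force: [0.6, 0.3, -1.7]
width: 0.389
```

```bash
python3 f.py 3
```

```text
19.95 [0.4999 0.0474 0.0086] F [ 0.26 -0.14 -1.54] [0.42 0.06 0.25] M [-0.011  0.034  0.004] [0.034 0.036 0.029]
```

Call:
drive_tool(
  deltas=[
    {"hand": 0, "offset": [0, 0, -0.1], "angular": [0, 0, 0]},
    {"hand": 0, "offset": [0, 0, -0.2], "angular": [0, 0, 0]},
    {"hand": 0, "offset": [0, 0, -0.2], "angular": [0, 0, 0]},
  ],
)

```text
time: 20.32
tool_pos: [0.4995, 0.0474, 0.0061]
tcp_rot: [2.217, 2.226, 0.0]
wrist_force: [0.0, 1.0, -1.4]
width: 0.382
```

```bash
python3 f.py 2
```

```text
20.43 [0.4995 0.0474 0.0061] F [ 0.07  0.02 -0.87] [0.27 0.63 0.13] M [-0.007 -0.006 -0.004] [0.003 0.    0.015]
```

Call:
drive_tool(
  deltas=[
    {"hand": 0, "offset": [0, 0, -0.05], "angular": [0, 0, 0]},
    {"hand": 0.5, "offset": [0, 0, -0.05], "angular": [0, 0, 0]},
    {"hand": 0.7, "offset": [0, 0, -0.05], "angular": [0, 0, 0]},
    {"hand": 0.9, "offset": [0, 0, -0.05], "angular": [0, 0, 0]},
    {"hand": 0.9, "offset": [0, 0, -0.05], "angular": [0, 0, 0]},
    {"hand": 0.9, "offset": [0, 0, -0.05], "angular": [0, 0, 0]},
  ],
)

```text
time: 21.18
tool_pos: [0.4994, 0.0473, 0.0054]
tcp_rot: [-2.217, -2.226, 0.0]
wrist_force: [-0.8, 0.0, -0.6]
width: 0.896
```

Call:
drive_tool(
  deltas=[
    {"hand": 0.9, "offset": [0, 0, 1], "angular": [0, 0, 0]},
    {"hand": 0.9, "offset": [0, 0, 3], "angular": [0, 0, 0]},
    {"hand": 0.9, "offset": [0, 0, 6], "angular": [0, 0, 0]},
    {"hand": 0.9, "offset": [0, 0, 10], "angular": [0, 0, 0]},
    {"hand": 0.9, "offset": [-1, 1, 14], "angular": [0, 0, 0]},
    {"hand": 0.9, "offset": [-3, 4, 18], "angular": [0, 0, 0]},
    {"hand": 0.9, "offset": [-4, 7, 20], "angular": [0, 0, 0]},
    {"hand": 0.9, "offset": [-4, 8, 21], "angular": [0, 0, 0]},
  ],
)

```text
time: 22.18
tool_pos: [0.4596, 0.1286, 0.2179]
tcp_rot: [2.214, 2.226, 0.005]
wrist_force: [0.4, -0.6, 0.4]
width: 0.897
```

Run:
```python
from h import *
s=cam('side');t=cam('top')
a=s['frame'][150:310,170:350];b=t['frame'][130:250,180:400]
a=cv2.resize(a,None,fx=2.5,fy=2.5,interpolation=cv2.INTER_CUBIC);b=cv2.resize(b,(350,191),interpolation=cv2.INTER_CUBIC)
b=np.vstack([b,np.zeros((a.shape[0]-191,350,3),np.uint8)])
cv2.imwrite('pics/c4.png',np.hstack([a,b]));print(bot.read_state()['time'])
```

```text
22.275
```

View pics/c4.png

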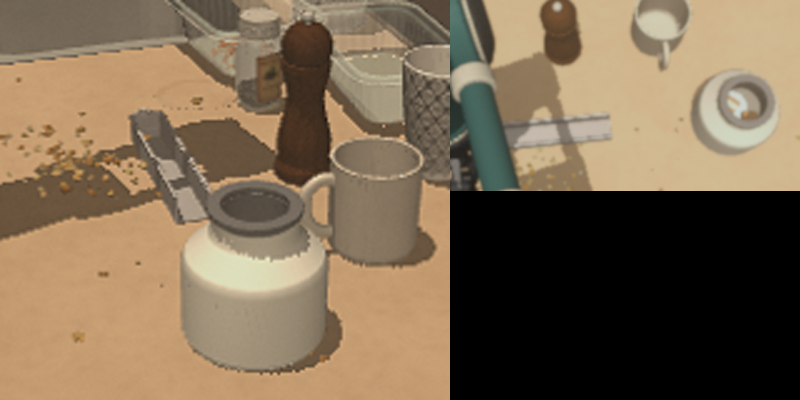

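The final picture shows the empty chute upright and flat on the worktop. The jar stands in place, and a cube's band is visible inside its mouth. I'm handing the job in.

```bash
python3 -c "
from workcell import bot
print(bot.finish_job())"
```

```text
the job is handed in; nothing more can be done
None
```

The job is handed in, after about 22 s of the 72 s allowed; the interface gave no verdict.

**What I did:**
- I carried the loaded chute level to the jar and felt for the collar in 1 mm steps. It touched with the TCP at about z = 0.1215.
- I held it there level for over 0.5 s at roughly 2–4 N.
- I tipped it in stages to 40° and held it there for about a second, until the chute was empty. Contact stayed light at about 1–4 N, except near 12° of tilt, where it dropped close to zero; I lowered the chute slightly to recover it.
- I then lifted the chute off, levelled it, set it down at about (0.50, 0.05) and backed the gripper away.

**Last checks:**
- **Chute:** the pictures show it empty at 40°, and afterwards upright and flat on the worktop, well clear of the jar.
- **Jar and bystanders:** the jar looks upright and unmoved, and the mug, mill and spice jar look undisturbed. I judged this by eye and did not measure it again.
- **Cubes:** I saw cubes through the jar's mouth but could not count all three. None are visible anywhere else.

**Disagreement:** the overhead and wrist cameras put the chute about 5.5 mm apart across its width, so I took a value nearer the wrist camera's. The contact forces while tipping suggested the jar sat about 3–4 mm nearer than the pictures did. Neither caused trouble.

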